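Locate a chocolate mould on the filling bed

TASK

The chocolate mould lies loose and askew on the aluminium filling bed. Keeping it flat on the bed, push it gently sideways until its long edge bears firmly on both upright pins at once, then slide it along the pins until its end bears firmly on the end stop, so that it sits fully home on all three. Then swing the latch all the way over the mould, let go of everything, and leave the other things on the table alone.

Things in the scene. Friction and masses are not known exactly. Their poses are not given: they have to be found in the camera images.
- mould: White brittle plastic chocolate mould with brown cavities, a plain block 100 (own x) x 240 (own y) x 24 mm, 0.3 to 0.65 kg. Origin: centre of underside. Starts 15 to 30 mm short of the pins, 15 to 30 mm short of the stop, up to 0.12 rad askew; slick, slides with 0.5 to 2 N. A steady 10 N push in the middle, held half a second, seats it; over 15 N, from you or on a pin or the stop, breaks it.
- seat (a point): Point on the bed's top (15 mm above the table) where the mould's origin is when fully home. x: level, from the robot's side square to the pin row; y: along the pin row, away from the end stop; z up. The bed is a fixed aluminium plate, 250 mm (x, -140 to +110 from here) by 410 mm (y, -190 to +220), turned up to 0.25 rad.
- pin_left: Fixed upright steel dowel, 12 mm diameter, 32 mm high above the bed, at x = +56 mm, y = +75 mm of the seat. Origin: centre of its foot on the bed's top. The mould's far long edge bears on its robot side.
- pin_right: The same, at x = +56 mm, y = -75 mm of the seat. Friction on the pushing fingers can hang the mould askew on one pin: push midway between the pins and rub a few mm to and fro until it lies on both. Pins and stop are rigid: come up to them slowly (under 20 mm/s), or the impact alone passes 15 N.
- end_stop: Fixed steel block, 30 mm (x) by 20 mm (y) by 30 mm high above the bed. Origin: foot of the middle of its bearing face, which looks to the seat's +y, at x = 0, y = -120 mm of the seat. The mould's -y end bears on it.
- latch (a joint): Flat steel arm, 18 mm wide, 6 thick, turning level about an upright axis at x -30, y -145 mm of the seat; underside 27 mm above the bed (3 over the mould). 0: open, points to the seat's -x. Grows clockwise seen from above; pi/2, end of travel: closed, points to +y over the mould's corner. Starts at 0 to 0.25. About 1 N at the knob moves it; it stays where left.
- latch_knob (a point): Middle of the black upright round knob on the latch arm's tip: 12 mm diameter, 30 mm high (33 to 63 mm above the bed's top, this point 48 mm), 55 mm from the latch's axis. Can be pinched from above or pushed.
- gift_box: Bystander: red gift box 116 x 116 x 52 mm, origin at centre of underside, left of the bed.
- bowl: Bystander: white bowl of pralines, 120 mm wide, 45 mm high, origin at centre of underside, right of the bed.
- jar: Bystander: jar 70 mm wide, 90 mm high, origin at centre of underside, right of the bed.
- blue_box: Bystander: blue box 83 x 123 x 53 mm, origin at centre of underside, left of the bed.

How it is judged:
On the way, in this order (a step that is already met when the one before it is completed fails the run):
1. the mould's long edge is pressed on both pins at once (more than 2 N on each, for 0.3 s) (contact force between mould and pin_left above 2 N and contact force between mould and pin_right above 2 N), for 0.3 s.
2. the mould's end is pressed on the end stop (more than 3 N, for 0.3 s) with the mould home against the pins (contact force between mould and end_stop above 3 N and x of mould in the frame of seat above -0.0015 m and y of mould in the frame of seat below 0.0015 m and angle between the y axis of mould and the y axis of seat, either way round below 0.02 rad and z of mould in the frame of seat below 0.003 m and angle between mould's own z axis and vertical below 0.03 rad), for 0.3 s.
3. the latch is swung over the seated mould (value of joint latch above 1.4 rad and x of mould in the frame of seat above -0.0015 m and y of mould in the frame of seat below 0.0015 m and angle between the y axis of mould and the y axis of seat, either way round below 0.02 rad and z of mould in the frame of seat below 0.003 m and angle between mould's own z axis and vertical below 0.03 rad), for 0.2 s.
At the end, for the whole second after the job is handed in: The mould lies flat on the bed, within 1.5 mm of home towards the pins and towards the end stop and within 0.02 rad of square, at rest and released, with the latch swung over it (more than 1.4 rad) (all of step 3 and linear speed of mould below 0.01 m/s and not (contact force between the arm and mould above 0.1 N) and not (contact force between the fingers and mould above 0.1 N)); the robot touches nothing.
It fails at once if the mould is pushed, or pressed on a pin or the stop, with more than 15 N (contact force between any of the fingers, the arm and mould above 15 N or contact force between mould and pin_left above 15 N or contact force between mould and pin_right above 15 N or contact force between mould and end_stop above 15 N).
It fails at once if the mould is lifted or tipped off the bed (angle between mould's own z axis and vertical above 0.12 rad or z of mould in the frame of seat above 0.015 m).
It fails at once if a bystander (gift box, bowl, jar or blue box) is moved more than 15 mm (distance of any of gift_box, bowl, jar, blue_box from where it was at the start of the episode above 0.015 m).
It also fails if it takes over 72 s, if anything falls off the work surface, if the arm or the gripper's body presses on something with over 40 N, if the wrist force passes 120 N, or if a joint passes its speed limit or range.

ROBOT

A 6-joint arm with a two-finger parallel gripper is mounted at the origin on the work surface. World frame = base frame: x ahead of the robot, y to its left, z up, the work surface at z = 0. Lengths are in m, angles in rad, forces in N, time in s.
With the tool pointing down it reaches from about 0.35 to 0.775 m from the base axis. Payload 5.5 kg.
Tool frame: the origin (TCP) lies midway between the tips of the shut fingers; the grasp point (between the pads) lies 19 mm behind it; z points along the fingers, y is the direction in which the jaws open and shut (so a half turn about z gives the same grasp; the last joint's range is limited). The gripper opens to 85 mm and grips with 20 to 120 N. Pads are 22 mm wide; open, the fingers measure 114 mm over their backs; the gripper's body (76 mm by 85 mm) begins 54 mm behind the grasp point. The pads swing forward as they close: fully open they stand 13 mm farther back than shut.
Start: joints at [1.006, 0.313, 0.046, 1.304, 0, 1.431], TCP at [0.237, 0.524, 0.231] pointing down, gripper open.
Joint ranges: [-2.76, 2.76], [-0.86, 1.69], [-1.03, 1.26], [-2.2, 2.34], [-1.47, 1.5], [-3.14, 3.14]. Speed limits (rad/s): [2.57, 2.57, 3.14, 3.14, 3.14, 3.14].

INTERFACE

Orientations are given as a rotation vector (axis times angle).
In Python, from cell import env, imaging, workorder gives the robot as it stands.
- The arm moves only by the tool jog_arm, never from a script. Its argument "moves" is a list of rows, each a list of 6 numbers: the shift along the tool's x, y, z each as a share of 0.1 m, from -1 to 1, then the turn, a rotation vector about the tool's x, y, z each as a share of pi rad, from -1 to 1. In form: [[x, y, z, wx, wy, wz], ...]. A call has 1 to 20 rows; each row is the pose to reach, as a shift and turn from the pose commanded when the call began, along the tool's axes at that moment, turning the shorter way round; what a row does not reach only later rows make up. A row lasts 1/10 s, in which the tool goes at most 50 mm and 8.59 degrees, less where a joint would pass 70% of its speed; a pose out of reach is approached as far as the arm can. A call with a number of a shift or a turn outside -1 to 1 is refused whole. A call with a gripper value outside its range is refused whole. "claw" is the finger opening in mm, from 0 to 85.4, set as the call begins (left out, the last holds). The fingers move at their own pace and stop on an object; "force" is the grip in N (left out, the last holds). Time passes only in rows, so rows that repeat a pose let the fingers close. It gives the time, the measured TCP pose, the force and the opening at its end, in the units of the state.
- env.get_state(): the state, without advancing time (a new reading comes with each control period).
- imaging.read_camera(name): name is "scene" or "side" or "wrist"; returns a dict with "image" (420x560x3 uint8, blue, green, red), "range_z" (420x560 float32, m along the optical axis (not along the pixel's ray), 0 where there is no reading), "K" (3x3 intrinsics, pixels), "extrinsics" (4x4, takes a point from world to camera coordinates). Camera axes: x right, y down, z forward; pixel columns grow to the right and rows downward; lengths in m; the calibration is good to about 2 mm. The wrist camera is an equidistant fisheye: a pixel r from the principal point sees the ray r / f radians off the axis. A picture is of the moment at which its call begins.
- workorder.sign_off(): hands the job in, once; it reports no verdict.
The state is a dict: "time_s": time; "qpos": joint angles; "qd": joint speeds; "tau": joint torques, N m; "ee_pos": TCP position; "tcp_rot": TCP orientation; "force": force on the tool from outside, world axes, zero at the start; "ft_torque": the same for the moment, N m; "finger_gap": finger opening in m.
Only numpy, scipy, OpenCV 4.12 (cv2) and the standard library are available. Lean on these libraries where they do the work, as an engineer would, in place of code of your own. Each camera call takes 0.05 s, during which the arm holds its last target. There are 200 camera calls.

## Working session

There is one attempt and no reset: what is moved stays moved. The work goes in short steps, Python scripts to look and compute and a tool call to move; the robot and the scene stay as the last step left them, time stands still between calls to the robot, and variables do not carry over. Pictures are saved under pics/ and viewed, about 8 in all and at most 12, crops included, and the job is handed in when it is done.

Besides the shell and the picture viewer there is one more tool, called after "Call:" in YAML: its name, and indented under it one key for each argument. jog_arm: Moves the arm, as the interface text tells. Shift numbers are shares of 0.1 m and turn numbers shares of pi rad, none past 1 either way. Its arguments: {"type":"object","properties":{"moves":{"type":"array"},"claw":{"type":"number"},"force":{"type":"number"}},"required":["moves"]}

```bash
ls; mkdir -p pics
python3 - <<'E'
from cell import env, imaging
import cv2,numpy as np
s=env.get_state();print(s)
a={}
for n in ("scene","side","wrist"):
    c=imaging.read_camera(n);cv2.imwrite(f"pics/{n}0.png",c["image"]);np.savez(f"/tmp/{n}0.npz",**c);print(n,c["K"].tolist(),c["extrinsics"].round(3).tolist())
E
```

```text
pics
{'time_s': 0.0, 'qpos': array([1.00642419e+00, 3.13996625e-01, 4.49863026e-02, 1.30359845e+00,
       2.32757449e-05, 1.43121080e+00]), 'qd': array([-9.82970982e-05, -1.29795641e-03,  1.55258733e-04, -1.67805407e-03,
       -8.57645108e-04,  8.50422794e-04]), 'tau': array([-8.12183607e-04, -4.80624354e+01,  2.98532796e+01,  1.94638758e-02,
       -1.55298671e-04, -5.26145953e-06]), 'ee_pos': array([0.23669423, 0.52346868, 0.23041401]), 'tcp_rot': array([-6.62111295e-01, -3.07036529e+00,  2.65929150e-03]), 'force': array([-1.10184638,  0.21173105, -0.96268175]), 'ft_torque': array([-0.00321508,  0.06263599,  0.03843814]), 'finger_gap': 0.08516987861122617}
scene [[532.2509964665275, 0.0, 267.4354212049668], [0.0, 532.2509964665275, 211.34079541023542], [0.0, 0.0, 1.0]] [[0.617, 0.787, -0.013, -0.355], [0.493, -0.399, -0.773, -0.205], [-0.614, 0.471, -0.634, 1.658], [0.0, 0.0, 0.0, 1.0]]
side [[446.04473438527066, 0.0, 276.6938010413605], [0.0, 446.04473438527066, 206.30598652674706], [0.0, 0.0, 1.0]] [[0.788, -0.615, -0.007, -0.433], [-0.406, -0.512, -0.757, 0.299], [0.462, 0.599, -0.654, 1.182], [0.0, 0.0, 0.0, 1.0]]
wrist [[325.19226210127806, 0.0, 278.2087623984484], [0.0, 325.19226210127806, 210.44358624686257], [0.0, 0.0, 1.0]] [[0.412, 0.911, -0.0, -0.576], [0.869, -0.393, 0.3, -0.038], [0.274, -0.124, -0.954, 0.379], [0.0, 0.0, 0.0, 1.0]]
```

View pics/scene0.png

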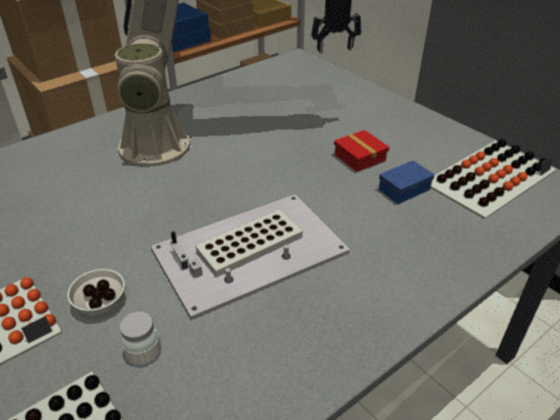

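View pics/side0.png

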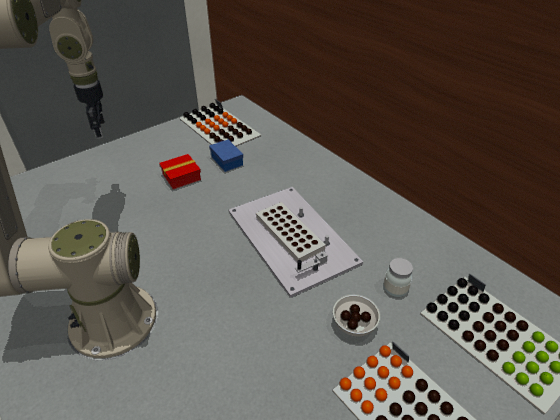

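Scene view: the bed's corners are near (154,249), (294,198), (347,247) and (195,313). The pins are at (228,275) and (287,253), the stop at (195,268) and the knob at (173,238). The mould lies between them, with the box and bowl well clear of the bed.

```bash
cat > h.py <<'E'
import numpy as np,cv2
def cast(c,uv,z):
    uv=np.atleast_2d(np.asarray(uv,float));K=c["K"];T=c["extrinsics"]
    d=np.c_[(uv-[K[0,2],K[1,2]])/K[0,0],np.ones(len(uv))]
    if abs(K[0,0]-325.19)<.1:  # fisheye
        v=d[:,:2];r=np.linalg.norm(v,axis=1);d=np.c_[v/np.maximum(r,1e-9)[:,None]*np.sin(r)[:,None],np.cos(r)]
    R=T[:3,:3];o=-R.T@T[:3,3];w=d@R
    return (o+w*((z-o[2])/w[:,2])[:,None])[:,:2]
def proj(c,P):
    K=c["K"];T=c["extrinsics"];p=np.atleast_2d(P)@T[:3,:3].T+T[:3,3]
    if abs(K[0,0]-325.19)<.1:
        r=np.linalg.norm(p[:,:2],axis=1);q=p[:,:2]/r[:,None]*np.arctan2(r,p[:,2])[:,None]
    else:q=p[:,:2]/p[:,2:]
    return q*K[0,0]+[K[0,2],K[1,2]]
E
python3 - <<'E'
from h import *
for n,pts in (("scene",[(180,280),(300,210),(320,250),(230,300),(150,320),(330,300),(100,200),(245,240),(215,250)]),("side",[(250,225),(310,270),(290,210),(220,250),(380,230),(330,300),(290,230)])):
    c=dict(np.load(f"/tmp/{n}0.npz"));I=cv2.cvtColor(c["image"],cv2.COLOR_BGR2HSV)
    for p in pts:print(n,p,c["image"][p[1],p[0]],I[p[1],p[0]])
c=dict(np.load("/tmp/scene0.npz"))
q=[(154,249),(294,198),(347,247),(195,313)];w=cast(c,q,.015);print(w,np.linalg.norm(np.roll(w,-1,0)-w,axis=1))
c=dict(np.load("/tmp/side0.npz"))
q=[(291,293),(230,209),(292,188),(361,261)];w=cast(c,q,.015);print(w,np.linalg.norm(np.roll(w,-1,0)-w,axis=1))
E
```

```text
scene (180, 280) [169 170 177] [  4  12 177]
scene (300, 210) [179 181 185] [ 10   8 185]
scene (320, 250) [167 168 174] [  4  10 174]
scene (230, 300) [96 97 98] [15  5 98]
scene (150, 320) [157 164 165] [ 26  12 165]
scene (330, 300) [125 131 127] [ 50  12 131]
scene (100, 200) [125 130 129] [ 36  10 130]
scene (245, 240) [ 0  7 25] [  8 255  25]
scene (215, 250) [84 91 94] [21 27 94]
side (250, 225) [169 164 168] [144   8 169]
side (310, 270) [98 95 99] [158  10  99]
side (290, 210) [161 161 163] [  0   3 163]
side (220, 250) [129 133 127] [ 70  12 133]
side (380, 230) [129 133 129] [ 60   8 133]
side (330, 300) [131 133 131] [ 60   4 133]
side (290, 230) [ 0  6 29] [  6 255  29]
[[ 0.43345313 -0.23352488]
 [ 0.49284164  0.15456665]
 [ 0.71739415  0.12964962]
 [ 0.6618727  -0.26151501]] [0.39260926 0.22593071 0.3950853  0.23012811]
[[ 0.41664498 -0.23377459]
 [ 0.47920734  0.16383547]
 [ 0.71313737  0.12192153]
 [ 0.65266238 -0.27046093]] [0.40250194 0.23765528 0.39701538 0.23885162]
```

```bash
cat >> h.py <<'E'
def bed(c,roi):
    I=c["image"].astype(int);m=((I.max(2)>148)&(I[...,2]-I[...,1]>=-1)).astype(np.uint8)
    r=np.zeros_like(m);x0,y0,x1,y1=roi;r[y0:y1,x0:x1]=1;m=cv2.morphologyEx(m*r,cv2.MORPH_CLOSE,np.ones((9,9)))
    k=max(cv2.findContours(m,cv2.RETR_EXTERNAL,cv2.CHAIN_APPROX_NONE)[0],key=cv2.contourArea)
    (cx,cy),(w,h),a=cv2.minAreaRect((cast(c,k[:,0],.015)*1000).astype(np.float32))
    if w>h:w,h,a=h,w,a+90
    yaw=np.deg2rad((a+90)%180-90)
    R=np.array([[np.cos(yaw),-np.sin(yaw)],[np.sin(yaw),np.cos(yaw)]])
    return np.array([cx,cy])/1000-R@[-.015,.015],yaw,w,h
E
python3 - <<'E'
from h import *
for n,roi in (("scene",(145,190,355,320)),("side",(222,180,370,300))):
    c=dict(np.load(f"/tmp/{n}0.npz"));print(n,bed(c,roi))
w=dict(np.load("/tmp/wrist0.npz"));T=w["extrinsics"];print("wristcam",-T[:3,:3].T@T[:3,3])
E
```

```text
scene (array([ 0.58292332, -0.0689294 ]), np.float64(-0.1552155530744887), 249.69772338867188, 408.0798034667969)
side (array([ 0.57771572, -0.07013157]), np.float64(-0.15387358620119776), 248.13111877441406, 408.45733642578125)
wristcam [0.16704354 0.55693933 0.37258536]
```

Call:
jog_arm:
  moves:
    - [-0.4,-0.32,0,0,0,0]
    - [-0.8,-0.64,0,0,0,0]
    - [-1,-0.8,0,0,0,0]
  claw: 0
  force: 20

```text
time_s: 0.45
ee_pos: [0.2955, 0.4073, 0.2309]
tcp_rot: [-0.663, -3.071, 0.003]
force: [-0.2, -0.1, 0.9]
finger_gap: 0.044
```

Call:
jog_arm:
  moves:
    - [-0.4,-0.32,0,0,0,0]
    - [-0.8,-0.64,0,0,0,0]
    - [-1,-0.8,0,0,0,0]

```text
time_s: 0.75
ee_pos: [0.3539, 0.293, 0.2312]
tcp_rot: [0.665, 3.07, -0.001]
force: [-0.3, 0.8, -0.5]
finger_gap: 0.0004
```

Call:
jog_arm:
  moves:
    - [-0.4,-0.32,0,0,0,0]
    - [-0.8,-0.64,0,0,0,0]
    - [-1,-0.8,0,0,0,0]

```text
time_s: 1.05
ee_pos: [0.4124, 0.1789, 0.2312]
tcp_rot: [0.666, 3.07, -0.001]
force: [0.0, 0.1, -0.6]
finger_gap: 0.0002
```

Call:
jog_arm:
  moves:
    - [-0.4,-0.32,0,0,0,0]
    - [-0.8,-0.64,0,0,0,0]
    - [-1,-0.8,0,0,0,0]

```text
time_s: 1.35
ee_pos: [0.4708, 0.0645, 0.2311]
tcp_rot: [0.666, 3.07, -0.001]
force: [-0.4, -0.3, -0.7]
finger_gap: -0.0
```

Call:
jog_arm:
  moves:
    - [-0.4,-0.32,0,0,0,-0.04]
    - [-0.8,-0.64,0,0,0,-0.086]
    - [-1,-0.8,0,0,0,-0.086]
    - [-1,-0.8,0,0,0,-0.086]
    - [-1,-0.8,0,0,0,-0.086]
    - [-1,-0.8,0,0,0,-0.086]

```text
time_s: 1.95
ee_pos: [0.527, -0.0458, 0.2311]
tcp_rot: [-0.242, -3.131, -0.001]
force: [-0.6, 1.1, -1.2]
finger_gap: -0.0001
```

Run:
```python
from cell import env, imaging
import cv2,numpy as np
s=env.get_state();print(s)
c=imaging.read_camera("wrist");cv2.imwrite(f"pics/w1.png",c["image"]);np.savez("/tmp/w1.npz",**c)
```

```text
{'time_s': 1.95, 'qpos': array([-2.38692109e-01,  2.24809809e-01, -7.27107643e-02,  1.27437290e+00,
        3.03517301e-04, -8.45701449e-02]), 'qd': array([ 0.0140054 , -0.00971324, -0.00156915, -0.00285205, -0.00122184,
       -0.00239031]), 'tau': array([-6.75417837e-01, -4.23873281e+01,  2.98768830e+01, -5.80161286e-02,
       -2.50111555e-02,  2.88665215e-03]), 'ee_pos': array([ 0.52702002, -0.04581216,  0.23106512]), 'tcp_rot': array([-2.41775330e-01, -3.13123822e+00, -7.47646720e-04]), 'force': array([-0.59367882,  1.07756236, -1.1891818 ]), 'ft_torque': array([ 0.01936966, -0.02037003,  0.03248266]), 'finger_gap': -9.368629544244367e-05}
```

View pics/w1.png

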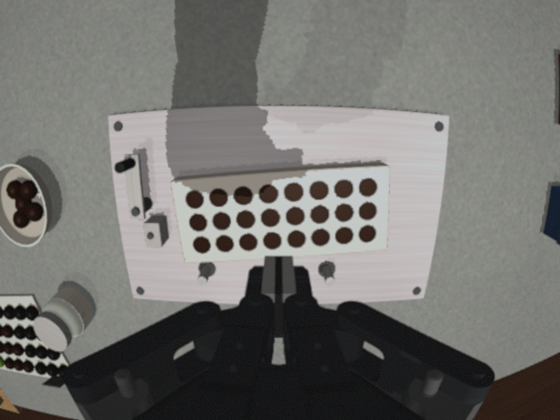

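Wrist view: the bed's corners are at (108,117), (450,115), (424,297) and (134,299). The mould's top corners are at (174,181), (389,166), (388,247) and (184,262). The pins are at (207,270) and (327,270), the stop at (153,233) and the knob at (125,165). The latch is nearly open.

```bash
cat > meas.py <<'E'
from h import *
def rot(a):return np.array([[np.cos(a),-np.sin(a)],[np.sin(a),np.cos(a)]])
def mould(c,S,yaw,roi):
    I=c["image"].astype(int);x0,y0,x1,y1=roi
    m=((I[...,1]-I[...,2]>=-1)&(I.max(2)>150)).astype(np.uint8)
    hs=cv2.cvtColor(c["image"],cv2.COLOR_BGR2HSV)
    return m
E
python3 - <<'E'
from h import *
from meas import rot
c=dict(np.load("/tmp/w1.npz"))
I=c["image"]
for p in [(179,200),(300,178),(385,200),(240,185),(300,225),(410,200),(300,130),(200,150),(160,250),(260,250)]:print(p,I[p[1],p[0]])
w=cast(c,[(108,117),(450,115),(424,297),(134,299)],.015);print(w,np.linalg.norm(np.roll(w,-1,0)-w,axis=1))
cen=w.mean(0);d=w[1]-w[0]+w[2]-w[3];yaw=np.arctan2(-d[0],d[1]);S=cen-rot(yaw)@[-.015,.015];print("seat",S,yaw)
S0=np.array([.580,-.0695]);
for SS,yy in((S,yaw),(S0,-.1545)):
  f=lambda q,z:((cast(c,q,z)-SS)@rot(yy)*1000).round(1)
  print("mould",f([(174,181),(389,166),(388,247),(184,262)],.039).tolist())
  print("pins top",f([(207,267),(327,267)],.047).tolist(),"foot",f([(204,280),(330,280)],.015).tolist())
  print("knob top/bot",f([(120,167),(131,163)],.063).tolist(), "hub",f([(147,205)],.045).tolist())
P=lambda x,y,z:np.r_[S0+rot(-.1545)@[x,y],z]
for nm,q in dict(pl=(.056,.075,.047),plf=(.056,.075,.015),pr=(.056,-.075,.047),c1=(-.14,-.19,.015),c2=(-.14,.22,.015),c3=(.11,.22,.015),c4=(.11,-.19,.015),axis=(-.03,-.145,.048)).items():print(nm,proj(c,P(*q)))
E
```

```text
(179, 200) [194 200 195]
(300, 178) [186 187 184]
(385, 200) [200 200 195]
(240, 185) [120 129 135]
(300, 225) [192 195 191]
(410, 200) [191 191 194]
(300, 130) [190 190 194]
(200, 150) [124 124 129]
(160, 250) [183 183 190]
(260, 250) [195 201 196]
[[ 0.41639833 -0.23150104]
 [ 0.47623265  0.17206431]
 [ 0.72006298  0.13354229]
 [ 0.66038136 -0.26884289]] [0.40797689 0.24685456 0.40678708 0.24682409]
seat [ 0.58090626 -0.06572239] -0.14721902168257506
mould [[-62.2, -99.2], [-77.4, 133.9], [17.8, 141.9], [35.0, -97.6]]
pins top [[36.8, -68.1], [37.2, 68.7]] foot [[72.5, -82.0], [72.8, 79.0]]
knob top/bot [[-84.2, -151.2], [-87.8, -137.6]] hub [[-37.1, -132.1]]
mould [[-61.2, -95.7], [-78.0, 137.2], [17.1, 145.9], [36.0, -93.5]]
pins top [[37.6, -63.9], [37.0, 72.8]] foot [[73.4, -77.6], [72.5, 83.4]]
knob top/bot [[-82.8, -148.0], [-86.4, -134.3]] hub [[-35.9, -128.5]]
pl [[327.80065822 281.3857389 ]]
plf [[324.24359641 268.67719335]]
pr [[199.25556348 280.5809285 ]]
c1 [[104.56788408 114.68135908]]
c2 [[448.12644002 114.5374325 ]]
c3 [[422.24912006 298.81716074]]
c4 [[130.62567864 298.64627721]]
axis [[133.51944954 210.83768959]]
```

Run:
```python
import cv2
i=cv2.imread("pics/w1.png")[130:295,95:345];cv2.imwrite("pics/w1c.png",cv2.resize(i,None,fx=3.2,fy=3.2,interpolation=cv2.INTER_CUBIC))
```

```text
(no output)
```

View pics/w1c.png

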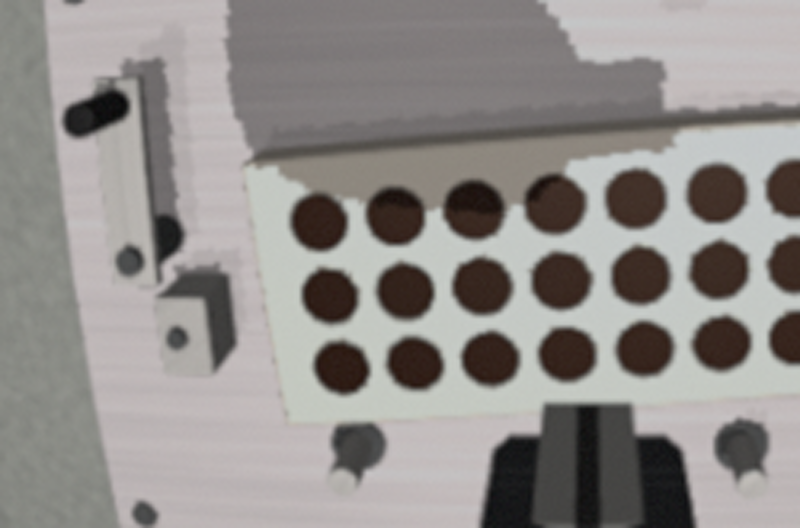

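Run:
```python
from h import *
from meas import rot
c=dict(np.load("/tmp/w1.npz"))
# seat from pins
yaw=-.150
w=cast(c,[(202.8,280)],.047),cast(c,[(329.4,280.6)],.047),cast(c,[(206.9,268.4)],.015),cast(c,[(326.6,268.1)],.015)
w=np.vstack(w)
d=w[1::2]-w[::2];print("pin yaw",np.arctan2(-d[:,0],d[:,1]),np.linalg.norm(d,axis=1))
mid=(w[1::2]+w[::2])/2;print("seat by pins",mid-rot(yaw)@[.056,0])
for S in (np.array([.5805,-.0675]),):
  f=lambda q,z:((cast(c,q,z)-S)@rot(yaw)*1000).round(1).tolist()
  print("stop",f([(160,222.8),(160.6,247)],.045),"hub",f([(135.6,211.9)],.048),"knob",f([(120,166.9)],.078),f([(131,162)],.048))
  print("mould",f([(171.6,181.6),(389,166),(388,247),(185,261.3)],.039))
  print(c["extrinsics"].round(4).tolist())
```

```text
pin yaw [-0.15413344 -0.14714456] [0.14741126 0.15007407]
seat by pins [[ 0.57946874 -0.06652621]
 [ 0.58020348 -0.06685198]]
stop [[-15.7, -117.0], [14.0, -120.3]] hub [[-29.6, -144.4]] knob [[-86.1, -141.7]] [[-86.1, -143.2]]
mould [[-61.2, -100.4], [-77.6, 135.5], [17.6, 143.8], [34.5, -94.4]]
[[0.1531, 0.9882, 0.0021, -0.0377], [0.9426, -0.1466, 0.2999, -0.5422], [0.2967, -0.044, -0.954, 0.2207], [0.0, 0.0, 0.0, 1.0]]
```

Call:
jog_arm:
  moves:
    - [0.2,0,0.4,0,0,0]
    - [0.4,0,0.8,0,0,0]
    - [0.4,0,1,0,0,0]

```text
time_s: 2.3
ee_pos: [0.4824, -0.0378, 0.128]
tcp_rot: [-0.239, -3.125, -0.002]
force: [-0.3, -0.0, 0.2]
finger_gap: -0.0002
```

Call:
jog_arm:
  moves:
    - [0,0,0.4,0,0,0]
    - [0,0,0.7,0,0,0]
    - [0,0,0.9,0,0,0]
    - [0,0,1,0,0,0]
    - [0,0,1,0,0,0]
    - [0,0,1,0,0,0]

```text
time_s: 2.9
ee_pos: [0.4888, -0.0401, 0.0322]
tcp_rot: [0.241, 3.131, -0.0]
force: [-0.3, 0.1, -0.2]
finger_gap: -0.0003
```

Call:
jog_arm:
  moves:
    - [0,0,0.03,0,0,0]
    - [0,0,0.06,0,0,0]
    - [0,0,0.06,0,0,0]
    - [0,0,0.06,0,0,0]
    - [0,0,0.06,0,0,0]
    - [0,0,0.06,0,0,0]
    - [0,0,0.06,0,0,0]

```text
time_s: 3.6
ee_pos: [0.4882, -0.0405, 0.0253]
tcp_rot: [0.243, 3.132, 0.0]
force: [-0.3, 0.3, -0.3]
finger_gap: -0.0003
```

```bash
cat > st.py <<'E'
from cell import env
import numpy as np
from meas import rot
s=env.get_state();S=np.array([.5805,-.067])
print(round(s["time_s"],2),"seat mm",((s["ee_pos"][:2]-S)@rot(-.15)*1000).round(1),"z",s["ee_pos"][2].round(4),"F seat",(s["force"][:2]@rot(-.15)).round(2),s["force"][2].round(2))
E
python3 st.py;python3 st.py
```

```text
3.6 seat mm [-95.2  12.4] z 0.0253 F seat [-0.37  0.24] -0.3
3.6 seat mm [-95.2  12.4] z 0.0253 F seat [-0.37  0.24] -0.3
```

Call:
jog_arm:
  moves:
    - [-0.02,0,0,0,0,0]
    - [-0.04,0,0,0,0,0]
    - [-0.06,0,0,0,0,0]
    - [-0.07,0,0,0,0,0]
    - [-0.08,0,0,0,0,0]
    - [-0.09,0,0,0,0,0]
    - [-0.1,0,0,0,0,0]
    - [-0.11,0,0,0,0,0]
    - [-0.12,0,0,0,0,0]
    - [-0.13,0,0,0,0,0]
    - [-0.14,0,0,0,0,0]
    - [-0.15,0,0,0,0,0]
    - [-0.16,0,0,0,0,0]
    - [-0.17,0,0,0,0,0]
    - [-0.18,0,0,0,0,0]
    - [-0.19,0,0,0,0,0]
    - [-0.2,0,0,0,0,0]

```text
time_s: 5.3
ee_pos: [0.508, -0.0435, 0.0252]
tcp_rot: [-0.243, -3.132, -0.0]
force: [-1.8, 1.0, -0.2]
finger_gap: 0.0001
```

```bash
python3 st.py
python3 - <<'E'
from cell import imaging
import cv2,numpy as np
c=imaging.read_camera("scene");cv2.imwrite("pics/s2.png",cv2.resize(c["image"][180:325,140:360],None,fx=3.5,fy=3.5,interpolation=cv2.INTER_CUBIC))
E
python3 st.py
```

```text
5.3 seat mm [-75.2  12.4] z 0.0252 F seat [-1.91  0.72] -0.23
5.35 seat mm [-75.   12.4] z 0.0252 F seat [-1.72 -0.09] -0.79
```

View pics/s2.png

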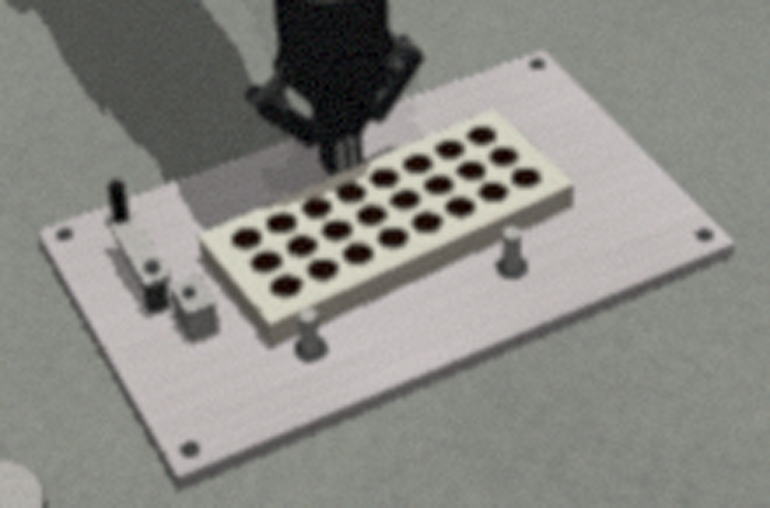

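The scene crop shows the fingers bearing on the robot-side edge at about (345,165). The mould is sliding, with its near corner close to the right pin.

Call:
jog_arm:
  moves:
    - [-0.01,0,0,0,0,0]
    - [-0.02,0,0,0,0,0]
    - [-0.03,0,0,0,0,0]
    - [-0.04,0,0,0,0,0]
    - [-0.05,0,0,0,0,0]
    - [-0.06,0,0,0,0,0]

```text
time_s: 5.95
ee_pos: [0.514, -0.0444, 0.0253]
tcp_rot: [0.243, 3.132, 0.0]
force: [-2.1, -0.0, -0.3]
finger_gap: 0.0001
```

Call:
jog_arm:
  moves:
    - [-0.006,0,0,0,0,0]
    - [-0.012,0,0,0,0,0]
    - [-0.018,0,0,0,0,0]
    - [-0.024,0,0,0,0,0]
    - [-0.03,0,0,0,0,0]
    - [-0.036,0,0,0,0,0]

```text
time_s: 6.55
ee_pos: [0.5171, -0.0447, 0.0252]
tcp_rot: [-0.242, -3.132, -0.001]
force: [-4.3, 1.4, 0.6]
finger_gap: -0.0001
```

```bash
python3 st.py
```

```text
6.55 seat mm [-66.   12.6] z 0.0252 F seat [-4.46  0.75] 0.58
```

Call:
jog_arm:
  moves:
    - [-0.003,0,0,0,0,0]
    - [-0.006,0,0,0,0,0]
    - [-0.009,0,0,0,0,0]
    - [-0.012,0,0,0,0,0]

```text
time_s: 6.95
ee_pos: [0.5186, -0.0451, 0.0253]
tcp_rot: [-0.243, -3.132, -0.0]
force: [-4.0, 1.6, 1.1]
finger_gap: -0.0
```

```bash
python3 st.py
python3 - <<'E'
from cell import imaging
import cv2,numpy as np
c=imaging.read_camera("scene");np.savez("/tmp/s3.npz",**c);cv2.imwrite("pics/s3.png",cv2.resize(c["image"][180:325,140:360],None,fx=3.5,fy=3.5,interpolation=cv2.INTER_CUBIC))
E
python3 st.py
```

```text
6.95 seat mm [-64.4  12.4] z 0.0253 F seat [-4.16  0.99] 1.13
7.0 seat mm [-64.4  12.4] z 0.0253 F seat [-2.56  0.96] 0.19
```

View pics/s3.png

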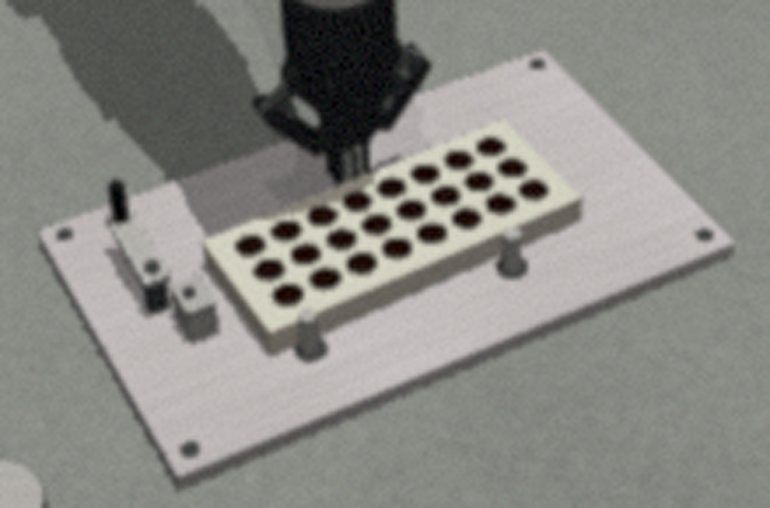

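The near corner is now at the right pin, about (310,335), and the left end still has a small gap at about (510,240). The mould is pivoting as expected, so I'll keep going slowly.

Call:
jog_arm:
  moves:
    - [-0.004,0,0,0,0,0]
    - [-0.008,0,0,0,0,0]
    - [-0.012,0,0,0,0,0]
    - [-0.016,0,0,0,0,0]
    - [-0.02,0,0,0,0,0]

```text
time_s: 7.5
ee_pos: [0.5206, -0.0455, 0.0253]
tcp_rot: [0.243, 3.132, 0.0]
force: [-2.9, 2.5, -0.2]
finger_gap: 0.0001
```

Call:
jog_arm:
  moves:
    - [-0.003,0,0,0,0,0]
    - [-0.006,0,0,0,0,0]
    - [-0.009,0,0,0,0,0]
    - [-0.009,0,0,0,0,0]

```text
time_s: 7.9
ee_pos: [0.5216, -0.0456, 0.0253]
tcp_rot: [0.243, 3.132, 0.0]
force: [-2.3, 2.5, -0.5]
finger_gap: 0.0004
```

```bash
python3 st.py
```

```text
7.9 seat mm [-61.5  12.3] z 0.0253 F seat [-2.67  2.1 ] -0.46
```

Call:
jog_arm:
  moves:
    - [-0.003,0,0,0,0,0]
    - [-0.006,0.01,0,0,0,0]
    - [-0.009,0.02,0,0,0,0]
    - [-0.012,0.01,0,0,0,0]
    - [-0.015,0,0,0,0,0]

```text
time_s: 8.4
ee_pos: [0.5224, -0.0452, 0.0251]
tcp_rot: [-0.242, -3.131, -0.002]
force: [-5.3, 2.4, 1.3]
finger_gap: 0.0
```

Call:
jog_arm:
  moves:
    - [-0.003,0,0,0,0,0]
    - [-0.006,-0.01,0,0,0,0]
    - [-0.009,-0.02,0,0,0,0]
    - [-0.009,-0.01,0,0,0,0]
    - [-0.009,0,0,0,0,0]

```text
time_s: 8.9
ee_pos: [0.5222, -0.0464, 0.0248]
tcp_rot: [-0.243, -3.129, 0.002]
force: [-7.2, -2.1, 1.0]
finger_gap: -0.0
```

```bash
python3 st.py
```

```text
8.9 seat mm [-60.7  11.7] z 0.0248 F seat [-6.78 -3.17] 0.99
```

Call:
jog_arm:
  moves:
    - [0,0.01,0,0,0,0]
    - [0,0.02,0,0,0,0]
    - [0,0.03,0,0,0,0]
    - [0,0.02,0,0,0,0]
    - [0,0.01,0,0,0,0]
    - [0,0,0,0,0,0]
    - [0,-0.01,0,0,0,0]
    - [0,0,0,0,0,0]
    - [0,0.005,0,0,0,0]

```text
time_s: 9.8
ee_pos: [0.5222, -0.0459, 0.0247]
tcp_rot: [-0.243, -3.129, 0.002]
force: [-6.6, -2.3, 0.6]
finger_gap: 0.0002
```

```bash
python3 st.py;  python3 - <<'E'
from cell import imaging
import cv2,numpy as np
c=imaging.read_camera("scene");np.savez("/tmp/s4.npz",**c);cv2.imwrite("pics/s4.png",cv2.resize(c["image"][180:325,140:360],None,fx=3.5,fy=3.5,interpolation=cv2.INTER_CUBIC))
E
python3 st.py
```

```text
9.8 seat mm [-60.8  12.2] z 0.0247 F seat [-6.16 -3.28] 0.58
9.85 seat mm [-60.8  12.2] z 0.0247 F seat [-6.67 -2.71] 0.02
```

View pics/s4.png

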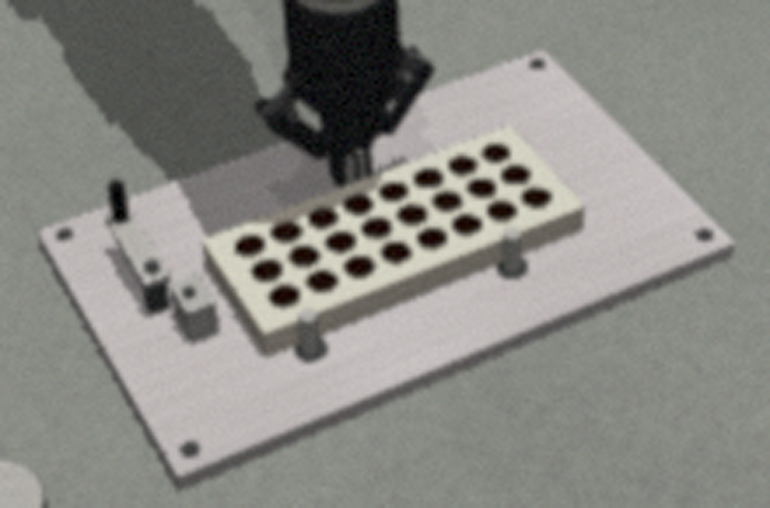

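```bash
cat > ang.py <<'E'
import sys
from h import *
from meas import rot
S=np.array([.5805,-.067])
def run(fn):
    c=dict(np.load(fn));g=cv2.resize(c["image"],None,fx=1,fy=1).astype(int)
    # near/far edge of top: white mask (max>185 & r-b> ) via contour
    I=c["image"].astype(int);m=((I[...,2]-I[...,0]>8)&(I.max(2)>95)).astype(np.uint8)
    r=np.zeros_like(m);r[205:285,190:312]=1
    m=cv2.morphologyEx(m*r,cv2.MORPH_CLOSE,np.ones((5,5)))
    k=max(cv2.findContours(m,cv2.RETR_EXTERNAL,cv2.CHAIN_APPROX_NONE)[0],key=cv2.contourArea)
    p=(cast(c,k[:,0],.039)-S)@rot(-.15)*1000
    return c,m,p
if __name__=="__main__":
    for fn in sys.argv[1:]:
        c,m,p=run(fn);b=p[:,1]//20
        for y in range(-100,140,20):
            q=p[np.abs(p[:,1]-y)<10,0]
            if len(q):print(y,q.min().round(1),q.max().round(1),end=" | ")
        print("\n y range",p[:,1].min().round(1),p[:,1].max().round(1))
E
python3 ang.py /tmp/s4.npz
python3 - <<'E'
from h import *;from meas import rot
c=dict(np.load("/tmp/s4.npz"));S=np.array([.5805,-.067])
q=np.array([(258,333),(582,205)])/3.5+[140,180]
f=lambda q,z:(cast(c,q,z)-S)@rot(-.15)*1000
print(f(q,.039));print("pin tops",f(np.array([(310,315),(513,232)])/3.5+[140,180],.047))
E
```

```text
-100 -79.6 80.8 | -80 -48.6 68.8 | -60 -46.5 71.0 | -40 -46.9 88.7 | -20 -48.9 88.0 | 0 -46.4 101.4 | 20 -46.3 125.3 | 40 -69.4 126.3 | 60 -62.8 129.3 | 80 -64.9 123.9 | 100 -88.9 122.3 | 120 -101.4 72.6 | 
 y range -158.7 174.4
[[  51.59663473 -107.73902923]
 [  53.71477475  132.35895582]]
pin tops [[ 61.20622839 -75.55720368]
 [ 60.30096137  73.88662204]]
```

Call:
jog_arm:
  moves:
    - [-0.002,-0.003,0,0,0,0]
    - [-0.004,-0.007,0,0,0,0]
    - [-0.006,-0.007,0,0,0,0]
    - [-0.006,-0.007,0,0,0,0]
    - [-0.006,-0.007,0,0,0,0]

```text
time_s: 10.35
ee_pos: [0.5223, -0.0459, 0.0247]
tcp_rot: [-0.242, -3.128, -0.001]
force: [-7.7, 1.6, 1.2]
finger_gap: 0.0001
```

```bash
python3 st.py
```

```text
10.35 seat mm [-60.7  12.2] z 0.0247 F seat [-7.84  0.46] 1.19
```

Call:
jog_arm:
  moves:
    - [-0.003,0,0,0,0,0]
    - [-0.005,0,0,0,0,0]
    - [-0.005,0,0,0,0,0]
    - [-0.005,0,0,0,0,0]
    - [-0.005,0,0,0,0,0]
    - [-0.005,0,0,0,0,0]
    - [-0.005,0,0,0,0,0]

```text
time_s: 11.05
ee_pos: [0.5223, -0.0459, 0.0247]
tcp_rot: [-0.242, -3.127, -0.001]
force: [-8.9, 1.4, 3.8]
finger_gap: -0.0
```

```bash
python3 st.py;  python3 - <<'E'
from cell import imaging,env
import cv2,numpy as np
print(env.get_state()["ft_torque"])
for n in("scene","side"):
  c=imaging.read_camera(n);np.savez(f"/tmp/{n}5.npz",**c)
c=np.load("/tmp/side5.npz");cv2.imwrite("pics/side5.png",cv2.resize(c["image"][180:300,222:372],None,fx=5,fy=5,interpolation=cv2.INTER_CUBIC))
E
python3 st.py
```

```text
11.05 seat mm [-60.7  12.2] z 0.0247 F seat [-9.04  0.02] 3.81
[ 0.24370612  1.73388557 -0.03224756]
11.15 seat mm [-60.8  12.2] z 0.0247 F seat [-9.01 -0.05] 3.64
```

View pics/side5.png

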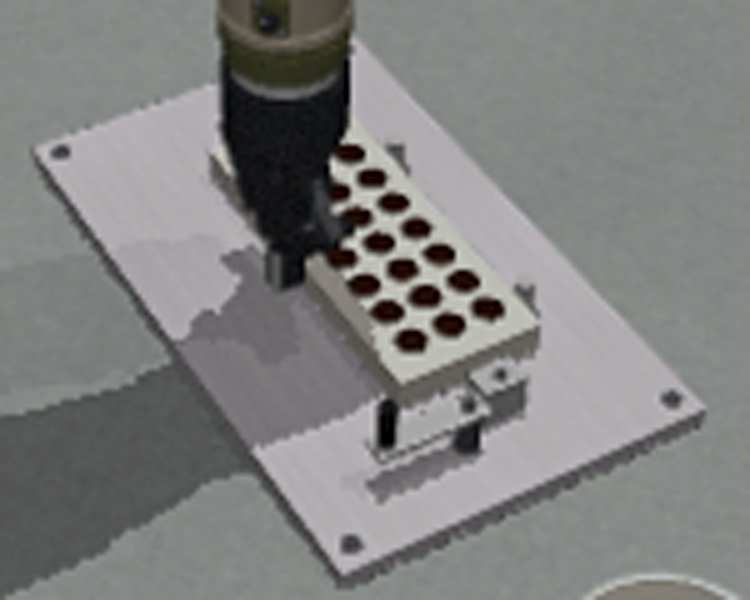

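The side crop shows the mould's far edge along both pins, at about (400,150) and (525,290), under a steady 9 N with no further motion. Next I'll back off and go to the +y end.

Call:
jog_arm:
  moves:
    - [0.02,0,0,0,0,0]
    - [0.06,0,0,0,0,0]
    - [0.15,0,0,0,0,0]
    - [0.15,0,-0.4,0,0,0]
    - [0.15,0,-0.8,0,0,0]
    - [0.15,0,-1,0,0,0]

```text
time_s: 11.75
ee_pos: [0.5121, -0.0446, 0.1291]
tcp_rot: [0.242, 3.126, -0.001]
force: [0.2, -0.2, -0.3]
finger_gap: -0.0001
```

Call:
jog_arm:
  moves:
    - [-0.1,0.4,0,0,0,0]
    - [-0.3,0.8,0,0,0,0]
    - [-0.5,1,0,0,0,0]
    - [-0.77,1,0,0,0,0]

```text
time_s: 12.15
ee_pos: [0.6024, 0.0459, 0.1261]
tcp_rot: [0.236, 3.131, 0.001]
force: [0.1, -0.3, -0.1]
finger_gap: -0.0
```

Call:
jog_arm:
  moves:
    - [0,0.4,0,0,0,0.04]
    - [0,0.63,0,0,0,0.08]
    - [0,0.63,0,0,0,0.12]
    - [0,0.63,0,0,0,0.16]
    - [0,0.63,0,0,0,0.2]
    - [0,0.63,0,0,0,0.24]
    - [0,0.63,0,0,0,0.28]
    - [0,0.63,0,0,0,0.32]
    - [0,0.63,0,0,0,0.36]
    - [0,0.63,0,0,0,0.4]
    - [0,0.63,0,0,0,0.44]
    - [0,0.63,0,0,0,0.48]
    - [0,0.63,0,0,0,0.5]
    - [0,0.63,0,0,0,0.5]
    - [0,0.63,0,0,0,0.5]

```text
time_s: 13.65
ee_pos: [0.6116, 0.1051, 0.1257]
tcp_rot: [2.384, 2.045, 0.002]
force: [-0.5, 0.3, 1.0]
finger_gap: 0.0005
```

```bash
python3 st.py;  python3 - <<'E'
from cell import imaging,env
import cv2,numpy as np
print(env.get_state()["tcp_rot"],env.get_state()["qpos"])
c=imaging.read_camera("wrist");np.savez(f"/tmp/w6.npz",**c);cv2.imwrite("pics/w6.png",c["image"])
E
```

```text
13.65 seat mm [  5.  174.8] z 0.1257 F seat [-0.51  0.27] 0.99
[2.38428323e+00 2.04458952e+00 1.58695606e-03] [ 4.08643294e-02  4.46810989e-01 -1.94708374e-02  1.10328253e+00
  6.99504474e-05  1.76476057e+00]
```

View pics/w6.png

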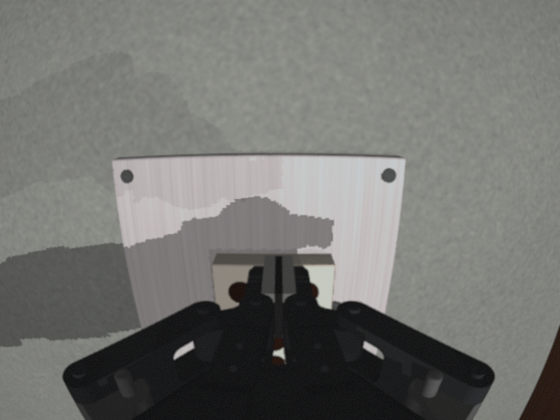

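Run:
```python
from h import *;from meas import rot
c=dict(np.load("/tmp/w6.npz"));S=np.array([.5805,-.067])
f=lambda q,z:((cast(c,q,z)-S)@rot(-.15)*1000).round(1).tolist()
print(f([(213,264),(334,263)],.039),f([(211,255),(335,255)],.015),"bed",f([(114,158),(405,158)],.015))
```

```text
[[-46.8, 137.1], [49.3, 137.8]] [[-53.3, 133.6], [54.3, 133.5]] bed [[-134.6, 221.3], [109.7, 219.0]]
```

The mould's +y end shows at y ≈ 136 mm, corners (213,264) and (334,263), centred on x ≈ 0. I'll descend behind it.

Call:
jog_arm:
  moves:
    - [0,-0.04,0.4,0,0,0]
    - [0,-0.04,0.75,0,0,0]
    - [0,-0.04,0.95,0,0,0]
    - [0,-0.04,1,0,0,0]
    - [0,-0.04,1,0,0,0]
    - [-0.03,-0.04,1,0,0,0]
    - [-0.06,-0.04,1,0,0,0]
    - [-0.09,-0.04,1,0,0,0]
    - [-0.12,-0.04,1,0,0,0]
    - [-0.15,-0.04,1,0,0,0]
    - [-0.18,-0.04,1,0,0,0]
    - [-0.2,-0.04,1,0,0,0]
    - [-0.21,-0.04,1,0,0,0]
    - [-0.22,-0.04,1,0,0,0]
    - [-0.23,-0.04,1,0,0,0]

```text
time_s: 15.2
ee_pos: [0.6037, 0.083, 0.0252]
tcp_rot: [-2.386, -2.043, -0.0]
force: [0.8, -0.5, 0.3]
finger_gap: -0.0003
```

```bash
python3 st.py
```

```text
15.2 seat mm [  0.6 151.8] z 0.0252 F seat [ 0.84 -0.42] 0.26
```

Now push toward −y at 10 mm/s, down to y ≈ 137.

Call:
jog_arm:
  moves:
    - [-0.01,0,0,0,0,0]
    - [-0.02,0,0,0,0,0]
    - [-0.03,0,0,0,0,0]
    - [-0.04,0,0,0,0,0]
    - [-0.05,0,0,0,0,0]
    - [-0.06,0,0,0,0,0]
    - [-0.07,0,0,0,0,0]
    - [-0.08,0,0,0,0,0]
    - [-0.09,0,0,0,0,0]
    - [-0.1,0,0,0,0,0]
    - [-0.11,0,0,0,0,0]
    - [-0.12,0,0,0,0,0]
    - [-0.13,0,0,0,0,0]
    - [-0.14,0,0,0,0,0]
    - [-0.15,0,0,0,0,0]

```text
time_s: 16.7
ee_pos: [0.6015, 0.0681, 0.0253]
tcp_rot: [-2.386, -2.043, -0.0]
force: [-0.1, 2.4, 0.4]
finger_gap: -0.0001
```

Call:
jog_arm:
  moves:
    - [-0.005,0,0,0,0,0]
    - [-0.01,0,0,0,0,0]
    - [-0.015,0,0,0,0,0]
    - [-0.02,0,0,0,0,0]
    - [-0.025,0,0,0,0,0]

```text
time_s: 17.2
ee_pos: [0.6011, 0.0657, 0.0253]
tcp_rot: [-2.386, -2.043, -0.0]
force: [-0.9, 1.8, -1.1]
finger_gap: -0.0004
```

```bash
python3 st.py
```

```text
17.2 seat mm [  0.5 134.3] z 0.0253 F seat [-1.12  1.65] -1.14
```

Call:
jog_arm:
  moves:
    - [-0.005,0,0,0,0,0]
    - [-0.01,0,0,0,0,0]
    - [-0.015,0,0,0,0,0]
    - [-0.02,0,0,0,0,0]
    - [-0.025,0,0,0,0,0]

```text
time_s: 17.7
ee_pos: [0.6007, 0.0633, 0.0253]
tcp_rot: [-2.386, -2.043, -0.0]
force: [0.3, 1.9, 0.9]
finger_gap: 0.0001
```

Call:
jog_arm:
  moves:
    - [-0.004,0,0,0,0,0]
    - [-0.008,0,0,0,0,0]
    - [-0.012,0,0,0,0,0]

```text
time_s: 18.0
ee_pos: [0.6005, 0.0621, 0.0253]
tcp_rot: [-2.386, -2.043, -0.0]
force: [-0.5, 2.1, -1.1]
finger_gap: -0.0
```

```bash
python3 st.py
```

```text
18.0 seat mm [  0.5 130.6] z 0.0253 F seat [-0.85  2.  ] -1.06
```

Call:
jog_arm:
  moves:
    - [-0.004,0,0,0,0,0]
    - [-0.008,0,0,0,0,0]
    - [-0.012,0,0,0,0,0]

```text
time_s: 18.3
ee_pos: [0.6004, 0.0609, 0.0253]
tcp_rot: [2.386, 2.043, 0.0]
force: [1.1, 1.1, 0.2]
finger_gap: 0.0
```

Call:
jog_arm:
  moves:
    - [-0.004,0,0,0,0,0]
    - [-0.008,0,0,0,0,0]

```text
time_s: 18.5
ee_pos: [0.6002, 0.0602, 0.0253]
tcp_rot: [-2.386, -2.043, -0.0]
force: [0.4, 3.1, -0.1]
finger_gap: 0.0003
```

```bash
python3 st.py
```

```text
18.5 seat mm [  0.5 128.7] z 0.0253 F seat [-0.06  3.15] -0.07
```

Call:
jog_arm:
  moves:
    - [-0.003,0,0,0,0,0]
    - [-0.006,0,0,0,0,0]
    - [-0.006,0,0,0,0,0]

```text
time_s: 18.8
ee_pos: [0.6002, 0.0602, 0.0253]
tcp_rot: [-2.385, -2.043, -0.002]
force: [0.8, 5.1, -0.4]
finger_gap: 0.0002
```

```bash
python3 st.py
```

```text
18.8 seat mm [  0.5 128.7] z 0.0253 F seat [-0.01  5.16] -0.38
```

Call:
jog_arm:
  moves:
    - [-0.003,0,0,0,0,0]
    - [-0.006,0,0,0,0,0]
    - [-0.009,0,0,0,0,0]
    - [-0.009,0.003,0,0,0,0]
    - [-0.009,0.006,0,0,0,0]
    - [-0.009,0.006,0,0,0,0]
    - [-0.009,0.006,0,0,0,0]
    - [-0.009,0.006,0,0,0,0]

```text
time_s: 19.6
ee_pos: [0.6002, 0.0602, 0.0253]
tcp_rot: [-2.383, -2.043, -0.003]
force: [-0.5, 7.6, 1.4]
finger_gap: -0.0001
```

```bash
python3 st.py;  python3 - <<'E'
from cell import imaging,env
import cv2,numpy as np
o=[]
for n,(y0,y1,x0,x1) in(("scene",(195,295,150,310)),("side",(185,300,230,365))):
  c=imaging.read_camera(n);np.savez(f"/tmp/{n}7.npz",**c);o.append(cv2.resize(c["image"][y0:y1,x0:x1],(400*1,250) if n=="scene" else (400,340),interpolation=cv2.INTER_CUBIC))
c=np.load("/tmp/scene7.npz");cv2.imwrite("pics/sc7.png",cv2.resize(c["image"][195:295,150:310],None,fx=5,fy=5,interpolation=cv2.INTER_CUBIC))
E
python3 st.py
```

```text
19.6 seat mm [  0.5 128.7] z 0.0253 F seat [-1.68  7.43] 1.41
19.7 seat mm [  0.5 128.7] z 0.0253 F seat [-2.42  7.59] 0.16
```

View pics/sc7.png

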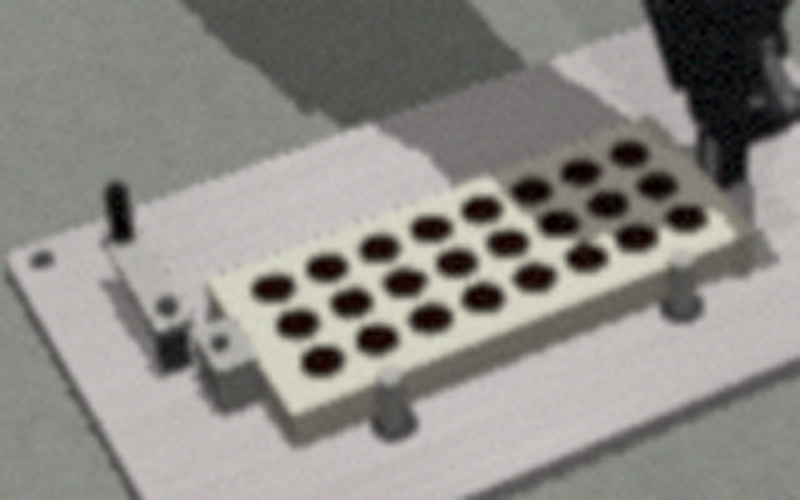

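Run:
```python
from h import *;from meas import rot
c=dict(np.load("/tmp/scene7.npz"));S=np.array([.5805,-.067])
f=lambda q,z:((cast(c,np.array(q)/5+[150,195],z)-S)@rot(-.15)*1000).round(1).tolist()
print("far edge",f([(298,412),(737,235)],.039),"near",f([(213,280),(640,118)],.039),"pintop",f([(389,376),(680,262)],.047),"stop",f([(240,330),(262,357)],.045))
```

```text
far edge [[53.2, -118.4], [53.3, 107.9]] near [[-42.9, -117.4], [-43.3, 111.7]] pintop [[60.9, -77.3], [62.8, 70.8]] stop [[-0.5, -121.8], [20.1, -120.2]]
```

Picks suggest the mould is home to within about 2 mm, which is not tight enough. I'll re-press on the pin side, where known contact is TCP x = −60.7 mm, and that checks the seating as well.

Call:
jog_arm:
  moves:
    - [0.02,-0.006,0,0,0,0]
    - [0.08,-0.006,0,0,0,0]
    - [0.15,-0.006,0,0,0,0]
    - [0.15,-0.006,-0.4,0,0,0]
    - [0.15,-0.1,-0.8,0,0,0]
    - [0.15,-0.4,-1,0,0,0]
    - [0.15,-0.8,-1,0,0,0]

```text
time_s: 20.4
ee_pos: [0.5273, 0.0856, 0.129]
tcp_rot: [2.383, 2.038, 0.01]
force: [-0.6, -0.1, -0.3]
finger_gap: -0.0
```

Call:
jog_arm:
  moves:
    - [-0.4,0,0,0,0,0]
    - [-0.8,0,0,0,0,0]
    - [-1,0,0,0,0,0]

```text
time_s: 20.7
ee_pos: [0.5079, -0.0149, 0.1257]
tcp_rot: [2.386, 2.041, -0.001]
force: [0.3, 0.3, -0.3]
finger_gap: 0.0001
```

Call:
jog_arm:
  moves:
    - [-0.2,0,0,0,0,-0.04]
    - [-0.38,0,0,0,0,-0.08]
    - [-0.38,0,0,0,0,-0.12]
    - [-0.38,0,0,0,0,-0.16]
    - [-0.38,0,0,0,0,-0.2]
    - [-0.38,0,0,0,0,-0.24]
    - [-0.38,0,0,0,0,-0.28]
    - [-0.38,0,0,0,0,-0.32]
    - [-0.38,0,0,0,0,-0.36]
    - [-0.38,0,0,0,0,-0.4]
    - [-0.38,0,0,0,0,-0.44]
    - [-0.38,0,0,0,0,-0.48]
    - [-0.38,0,0,0,0,-0.5]
    - [-0.38,0,0,0,0,-0.5]
    - [-0.38,0,0,0,0,-0.5]

```text
time_s: 22.2
ee_pos: [0.5027, -0.0506, 0.1253]
tcp_rot: [0.245, 3.132, -0.0]
force: [0.3, -0.6, -0.1]
finger_gap: 0.0002
```

```bash
python3 st.py
```

```text
22.2 seat mm [-79.4   4.6] z 0.1253 F seat [ 0.34 -0.51] -0.07
```

Descend and come up to the edge slowly.

Call:
jog_arm:
  moves:
    - [0,0,0.4,0,0,0]
    - [0,0,0.75,0,0,0]
    - [0,0,0.95,0,0,0]
    - [0,0,1,0,0,0]
    - [-0.02,0,1,0,0,0]
    - [-0.04,0,1,0,0,0]
    - [-0.06,0,1,0,0,0]
    - [-0.08,0,1,0,0,0]
    - [-0.1,0,1,0,0,0]
    - [-0.12,0,1,0,0,0]
    - [-0.13,0,1,0,0,0]
    - [-0.14,0,1,0,0,0]
    - [-0.15,0,1,0,0,0]
    - [-0.16,0,1,0,0,0]

```text
time_s: 23.6
ee_pos: [0.5184, -0.0531, 0.0252]
tcp_rot: [-0.243, -3.132, -0.0]
force: [0.1, -0.4, -0.2]
finger_gap: -0.0001
```

```bash
python3 st.py
```

```text
23.6 seat mm [-63.5   4.5] z 0.0252 F seat [ 0.16 -0.4 ] -0.17
```

Call:
jog_arm:
  moves:
    - [-0.004,0,0,0,0,0]
    - [-0.008,0,0,0,0,0]
    - [-0.012,0,0,0,0,0]
    - [-0.016,0,0,0,0,0]
    - [-0.02,0,0,0,0,0]
    - [-0.02,0,0,0,0,0]

```text
time_s: 24.2
ee_pos: [0.5205, -0.0534, 0.0253]
tcp_rot: [0.243, 3.132, 0.0]
force: [0.6, -0.2, -0.3]
finger_gap: 0.0
```

```bash
python3 st.py
```

```text
24.2 seat mm [-61.4   4.5] z 0.0253 F seat [ 0.63 -0.07] -0.33
```

Call:
jog_arm:
  moves:
    - [-0.003,0,0,0,0,0]
    - [-0.006,0,0,0,0,0]
    - [-0.009,0,0,0,0,0]
    - [-0.012,0,0,0,0,0]
    - [-0.015,0,0,0,0,0]
    - [-0.018,0,0,0,0,0]
    - [-0.021,0,0,0,0,0]
    - [-0.021,0,0,0,0,0]
    - [-0.021,0,0,0,0,0]

```text
time_s: 25.1
ee_pos: [0.521, -0.0535, 0.0249]
tcp_rot: [-0.242, -3.13, -0.0]
force: [-6.1, 0.4, 2.8]
finger_gap: 0.0001
```

```bash
python3 st.py
```

```text
25.1 seat mm [-60.8   4.5] z 0.0249 F seat [-6.1  -0.51] 2.8
```

Call:
jog_arm:
  moves:
    - [-0.003,0,0,0,0,0]
    - [-0.006,0,0,0,0,0]
    - [-0.008,0,0,0,0,0]
    - [-0.008,0,0,0,0,0]
    - [-0.008,0,0,0,0,0]
    - [-0.008,0,0,0,0,0]
    - [-0.008,0,0,0,0,0]

```text
time_s: 25.8
ee_pos: [0.5211, -0.0534, 0.0247]
tcp_rot: [-0.242, -3.128, -0.001]
force: [-7.9, 0.2, 3.0]
finger_gap: -0.0003
```

```bash
python3 st.py
```

```text
25.8 seat mm [-60.8   4.5] z 0.0247 F seat [-7.87 -1.03] 2.98
```

Call:
jog_arm:
  moves:
    - [0.02,0,0,0,0,0]
    - [0.06,0,0,0,0,0]
    - [0.15,0,0,0,0,0]
    - [0.15,0,-0.4,0,0,0]
    - [0.15,0,-0.8,0,0,0]
    - [0.15,0,-1,0,0,0]

```text
time_s: 26.4
ee_pos: [0.5099, -0.0519, 0.1287]
tcp_rot: [0.242, 3.127, -0.001]
force: [0.6, -0.2, 1.4]
finger_gap: -0.0001
```

Call:
jog_arm:
  moves:
    - [-0.1,0.4,0,0,0,0]
    - [-0.3,0.8,0,0,0,0]
    - [-0.5,1,0,0,0,0]
    - [-0.77,1,0,0,0,0]

```text
time_s: 26.8
ee_pos: [0.6002, 0.0384, 0.1258]
tcp_rot: [0.236, 3.132, 0.001]
force: [-0.2, -0.2, -0.9]
finger_gap: -0.0002
```

Call:
jog_arm:
  moves:
    - [0,0.4,0,0,0,0.04]
    - [0,0.45,0,0,0,0.08]
    - [0,0.45,0,0,0,0.12]
    - [0,0.45,0,0,0,0.16]
    - [0,0.45,0,0,0,0.2]
    - [0,0.45,0,0,0,0.24]
    - [0,0.45,0,0,0,0.28]
    - [0,0.45,0,0,0,0.32]
    - [0,0.45,0,0,0,0.36]
    - [0,0.45,0,0,0,0.4]
    - [0,0.45,0,0,0,0.44]
    - [0,0.45,0,0,0,0.48]
    - [0,0.45,0,0,0,0.5]
    - [0,0.45,0,0,0,0.5]
    - [0,0.45,0,0,0,0.5]

```text
time_s: 28.3
ee_pos: [0.6068, 0.0798, 0.1254]
tcp_rot: [2.385, 2.045, 0.001]
force: [0.2, 0.3, 1.3]
finger_gap: 0.0002
```

```bash
python3 st.py
```

```text
28.3 seat mm [  4.1 149.1] z 0.1254 F seat [0.17 0.31] 1.35
```

Call:
jog_arm:
  moves:
    - [0,-0.03,0.4,0,0,0]
    - [0,-0.03,0.75,0,0,0]
    - [0,-0.03,0.95,0,0,0]
    - [0,-0.03,1,0,0,0]
    - [-0.02,-0.03,1,0,0,0]
    - [-0.04,-0.03,1,0,0,0]
    - [-0.06,-0.03,1,0,0,0]
    - [-0.08,-0.03,1,0,0,0]
    - [-0.1,-0.03,1,0,0,0]
    - [-0.12,-0.03,1,0,0,0]
    - [-0.14,-0.03,1,0,0,0]
    - [-0.15,-0.03,1,0,0,0]
    - [-0.16,-0.03,1,0,0,0]
    - [-0.17,-0.03,1,0,0,0]
    - [-0.18,-0.03,1,0,0,0]

```text
time_s: 29.8
ee_pos: [0.6011, 0.0625, 0.0253]
tcp_rot: [-2.386, -2.043, -0.0]
force: [0.2, -1.0, 0.1]
finger_gap: -0.0002
```

Call:
jog_arm:
  moves:
    - [-0.004,0,0,0,0,0]
    - [-0.008,0,0,0,0,0]
    - [-0.012,0,0,0,0,0]
    - [-0.016,0,0,0,0,0]
    - [-0.02,0,0,0,0,0]
    - [-0.023,0,0,0,0,0]
    - [-0.026,0,0,0,0,0]

```text
time_s: 30.5
ee_pos: [0.6007, 0.0602, 0.0253]
tcp_rot: [-2.386, -2.043, -0.001]
force: [-0.0, 2.4, 0.5]
finger_gap: 0.0002
```

```bash
python3 st.py
```

```text
30.5 seat mm [  1.  128.8] z 0.0253 F seat [-0.4   2.38] 0.49
```

Call:
jog_arm:
  moves:
    - [-0.003,0,0,0,0,0]
    - [-0.006,0,0,0,0,0]
    - [-0.009,0,0,0,0,0]
    - [-0.012,0,0,0,0,0]
    - [-0.015,0,0,0,0,0]
    - [-0.015,0,0,0,0,0]
    - [-0.015,0,0,0,0,0]
    - [-0.015,0,0,0,0,0]
    - [-0.015,0,0,0,0,0]

```text
time_s: 31.4
ee_pos: [0.6007, 0.0601, 0.0253]
tcp_rot: [-2.384, -2.044, -0.004]
force: [0.9, 7.1, 0.1]
finger_gap: 0.0002
```

```bash
python3 st.py
```

```text
31.4 seat mm [  1.  128.7] z 0.0253 F seat [-0.14  7.16] 0.12
```

Still on the stop, with contact at the same 128.7. Now I'll leave and travel to the knob's −y side.

Call:
jog_arm:
  moves:
    - [0.02,0,0,0,0,0]
    - [0.08,0,0,0,0,0]
    - [0.15,0,0,0,0,0]
    - [0.15,0,-0.4,0,0,0]
    - [0.15,0,-0.8,0,0,0]
    - [0.15,-0.4,-1,0,0,0]
    - [0.15,-0.85,-1,0,0,0]

```text
time_s: 32.1
ee_pos: [0.522, 0.0864, 0.129]
tcp_rot: [2.383, 2.039, 0.01]
force: [-0.4, 0.2, 1.2]
finger_gap: -0.0001
```

Call:
jog_arm:
  moves:
    - [-0.4,0,0,0,0,0]
    - [-0.8,0,0,0,0,0]
    - [-1,0,0,0,0,0]

```text
time_s: 32.4
ee_pos: [0.5028, -0.0141, 0.1258]
tcp_rot: [2.386, 2.041, -0.0]
force: [0.0, -0.5, -0.8]
finger_gap: 0.0002
```

Call:
jog_arm:
  moves:
    - [-0.4,0,0,0,0,0]
    - [-0.8,0,0,0,0,0]
    - [-1,0,0,0,0,0]

```text
time_s: 32.7
ee_pos: [0.4877, -0.1137, 0.1255]
tcp_rot: [2.388, 2.04, -0.001]
force: [-0.5, 0.1, 0.5]
finger_gap: 0.0001
```

Call:
jog_arm:
  moves:
    - [-0.4,0,0,0,0,0]
    - [-0.8,0,0,0,0,0]
    - [-1,0,0,0,0,0]
    - [-1,0,0,0,0,0]
    - [-1,0,0,0,0,0]

```text
time_s: 33.2
ee_pos: [0.4724, -0.21, 0.1252]
tcp_rot: [-2.387, -2.042, -0.0]
force: [-0.1, -0.2, -0.3]
finger_gap: 0.0004
```

```bash
python3 st.py;  python3 - <<'E'
from cell import imaging,env
import cv2,numpy as np
c=imaging.read_camera("wrist");np.savez(f"/tmp/w8.npz",**c);cv2.imwrite("pics/w8.png",c["image"])
E
```

```text
33.2 seat mm [ -85.5 -157.6] z 0.1252 F seat [-0.05 -0.2 ] -0.25
```

View pics/w8.png

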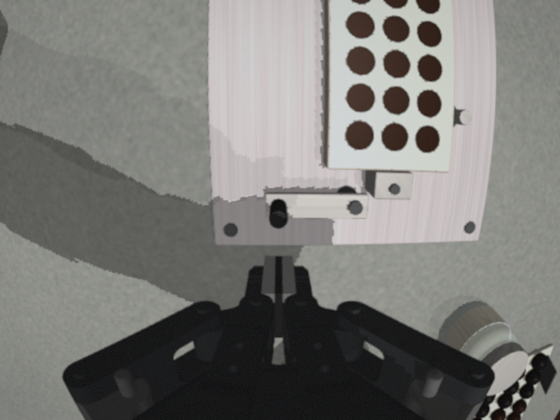

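Run:
```python
from h import *;from meas import rot
S=np.array([.5805,-.067])
c=dict(np.load("/tmp/scene0.npz"));f=lambda q,z:((cast(c,np.array(q),z)-S)@rot(-.15)*1000).round(1).tolist()
print("jar",f([(138,325)],.09),"bowl",f([(97,286)],.045))
c=dict(np.load("/tmp/w8.npz"))
print("knob top/bot",f([(278,220)],.078),f([(278,202)],.048),"hub",f([(355,207)],.048),"mould corner",f([(328,166),(449,171)],.039))
```

```text
jar [[143.7, -303.5]] bowl [[-40.0, -340.2]]
knob top/bot [[-85.5, -144.6]] [[-85.5, -141.6]] hub [[-30.3, -145.5]] mould corner [[-49.6, -117.5], [48.5, -119.0]]
```

Wrist view: the knob is at (278,212) and the latch is open. The mould end lies on the stop at about (365–410,170), and the edge is by the pin at (463,116). The bowl and jar are at least 100 mm clear. Descend behind the knob.

Call:
jog_arm:
  moves:
    - [-0.17,0,0,0,0,0]
    - [-0.17,0,0.3,0,0,0]
    - [-0.17,0,0.6,0,0,0]
    - [-0.17,0,0.7,0,0,0]
    - [-0.17,0,0.7,0,0,0]
    - [-0.17,0,0.7,0,0,0]

```text
time_s: 33.85
ee_pos: [0.4706, -0.2264, 0.0561]
tcp_rot: [2.385, 2.044, 0.0]
force: [0.1, 0.1, 0.7]
finger_gap: 0.0
```

```bash
python3 st.py
```

```text
33.85 seat mm [ -84.8 -174. ] z 0.0561 F seat [0.08 0.06] 0.72
```

Call:
jog_arm:
  moves:
    - [0.05,0,0,0,0,0]
    - [0.1,0,0,0,0,0]
    - [0.15,0,0,0,0,0]
    - [0.2,0,0,0,0,0]
    - [0.25,-0.01,0,0,0,0]
    - [0.3,-0.02,0,0,0,0]
    - [0.35,-0.02,0,0,0,0]
    - [0.4,0,0,0,0,0]
    - [0.45,0.01,0,0,0,0]
    - [0.5,0.02,0,0,0,0]
    - [0.54,0.03,0,0,0,0]
    - [0.57,0.04,0,0,0,0]

```text
time_s: 35.05
ee_pos: [0.4835, -0.1715, 0.0554]
tcp_rot: [2.385, 2.042, -0.0]
force: [1.6, -4.9, -0.9]
finger_gap: 0.0001
```

```bash
python3 st.py
```

```text
35.05 seat mm [ -80.3 -117.8] z 0.0554 F seat [ 2.34 -4.65] -0.87
```

Call:
jog_arm:
  moves:
    - [0.04,0.02,0,0,0,0]
    - [0.08,0.05,0,0,0,0]
    - [0.12,0.08,0,0,0,0]
    - [0.15,0.11,0,0,0,0]
    - [0.18,0.14,0,0,0,0]
    - [0.21,0.17,0,0,0,0]
    - [0.23,0.2,0,0,0,0]
    - [0.25,0.23,0,0,0,0]
    - [0.26,0.26,0,0,0,0]

```text
time_s: 35.95
ee_pos: [0.5126, -0.1493, 0.0552]
tcp_rot: [-2.386, -2.043, -0.0]
force: [-1.3, 0.6, -0.3]
finger_gap: 0.0003
```

```bash
python3 st.py;  python3 - <<'E'
from cell import imaging,env
import cv2,numpy as np
c=imaging.read_camera("side");np.savez(f"/tmp/side9.npz",**c);cv2.imwrite("pics/side9.png",cv2.resize(c["image"][180:300,222:372],None,fx=5,fy=5,interpolation=cv2.INTER_CUBIC))
E
```

```text
35.95 seat mm [-54.8 -91.5] z 0.0552 F seat [-1.35  0.36] -0.26
```

View pics/side9.png

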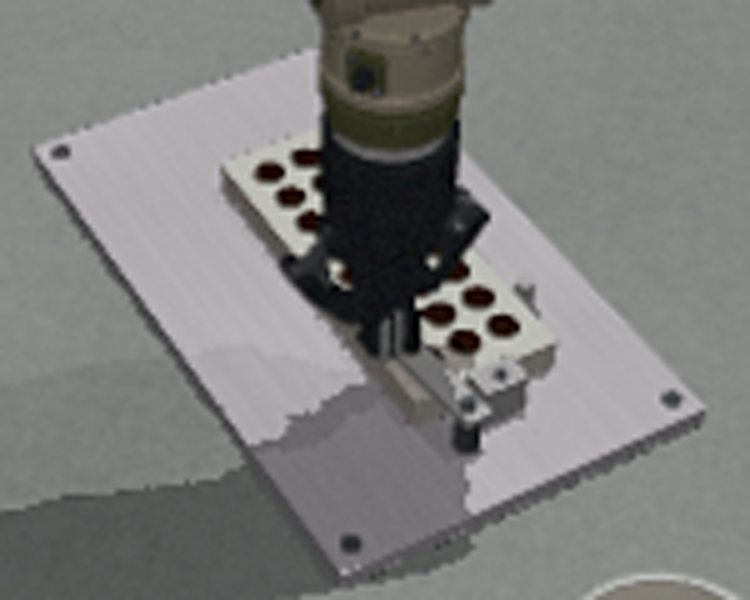

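The latch arm is over the mould with the fingers behind the knob, at about (395,345). I'll push on toward +x to the end of travel.

Call:
jog_arm:
  moves:
    - [0,0.01,0,0,0,0]
    - [0,0.02,0,0,0,0]
    - [0,0.03,0,0,0,0]
    - [0,0.04,0,0,0,0]
    - [0,0.05,0,0,0,0]

```text
time_s: 36.5
ee_pos: [0.5173, -0.1502, 0.0553]
tcp_rot: [-2.386, -2.043, -0.0]
force: [-0.6, 0.8, -0.8]
finger_gap: 0.0001
```

```bash
python3 st.py
```

```text
36.5 seat mm [-50.  -91.7] z 0.0553 F seat [-0.75  0.73] -0.83
```

Call:
jog_arm:
  moves:
    - [0,0.01,0,0,0,0]
    - [0,0.02,0,0,0,0]
    - [0,0.03,0,0,0,0]

```text
time_s: 36.8
ee_pos: [0.5178, -0.1501, 0.055]
tcp_rot: [-2.384, -2.041, 0.005]
force: [-9.3, 1.6, 6.8]
finger_gap: -0.0001
```

```bash
python3 st.py
```

```text
36.8 seat mm [-49.5 -91.6] z 0.055 F seat [-9.47  0.2 ] 6.83
```

Call:
jog_arm:
  moves:
    - [0,0.01,0,0,0,0]
    - [0,0.02,0,0,0,0]

```text
time_s: 37.0
ee_pos: [0.518, -0.1501, 0.0549]
tcp_rot: [-2.382, -2.039, 0.008]
force: [-14.5, 2.0, 10.2]
finger_gap: -0.0002
```

```bash
python3 st.py
```

```text
37.0 seat mm [-49.3 -91.5] z 0.0549 F seat [-14.65  -0.23] 10.22
```

End of travel is firmly reached. Release: back off in −x, then up.

Call:
jog_arm:
  moves:
    - [0,-0.05,0,0,0,0]
    - [0,-0.2,0,0,0,0]
    - [0,-0.4,0,0,0,0]
    - [0,-0.5,-0.3,0,0,0]
    - [0,-0.5,-0.7,0,0,0]
    - [0,-0.5,-1,0,0,0]

```text
time_s: 37.6
ee_pos: [0.4737, -0.1438, 0.1576]
tcp_rot: [2.385, 2.041, 0.002]
force: [0.5, -0.3, 0.2]
finger_gap: 0.0003
```

Call:
jog_arm:
  moves:
    - [-0.4,0,-0.1,0,0,0]
    - [-0.8,0,-0.3,0,0,0]
    - [-1,0,-0.5,0,0,0]
    - [-1,0,-0.5,0,0,0]
    - [-1,0,-0.5,0,0,0]
    - [-1,0,-0.5,0,0,0]

```text
time_s: 38.2
ee_pos: [0.4572, -0.2411, 0.2043]
tcp_rot: [-2.385, -2.043, -0.0]
force: [0.2, 0.3, 0.2]
finger_gap: 0.0004
```

```bash
python3 st.py;  python3 - <<'E'
from cell import imaging,env
import cv2,numpy as np
for n in("wrist","scene"):
  c=imaging.read_camera(n);np.savez(f"/tmp/{n}10.npz",**c)
  i=c["image"] if n=="wrist" else cv2.resize(c["image"][195:320,150:310],None,fx=4.7,fy=4.7,interpolation=cv2.INTER_CUBIC)
  cv2.imwrite(f"pics/{n}10.png",i)
E
```

```text
38.2 seat mm [ -95.9 -190.6] z 0.2043 F seat [0.18 0.36] 0.24
```

The picture limit is reached, so I'll check numerically: knob position, and whether the mould's edges moved since the pressed state.

Run:
```python
from h import *;from meas import rot
S=np.array([.5805,-.067]);R=rot(-.15)
c=dict(np.load("/tmp/scene10.npz"));o=dict(np.load("/tmp/scene7.npz"))
# knob: expected closed position; darkness along its axis projected
P=lambda x,y,z:np.r_[S+R@[x/1e3,y/1e3],z]
g=cv2.cvtColor(c["image"],cv2.COLOR_BGR2GRAY)
for th in (0,.5,1.,1.3,1.4,1.5,1.57):
    v=[int(g[tuple(np.rint(proj(c,P(-30-55*np.cos(th),-145+55*np.sin(th),z))[0]).astype(int)[::-1])]) for z in (.052,.058,.064,.07,.075)]
    print(th,v)
# cavity centroids compare
def cav(c):
    h=c["image"].astype(int);m=((h.max(2)<60)).astype(np.uint8);m[:205]=0;m[290:]=0;m[:,:190]=0;m[:,300:]=0
    n,l,s,ce=cv2.connectedComponentsWithStats(m);return np.array([ce[i] for i in range(1,n) if 15<s[i,4]<80])
a,b=cav(c),cav(o)
d=[b[np.argmin(np.linalg.norm(b-p,axis=1))]-p for p in a];d=np.array([x for x in d if np.linalg.norm(x)<3])
print(len(a),len(b),"median px shift",np.median(d,0),d.std(0),len(d))
q=(cast(c,a,.039)-S)@R*1000;print(q.round(1).tolist())
```

```text
0 [179, 180, 133, 122, 121]
0.5 [184, 184, 180, 139, 139]
1.0 [187, 187, 189, 184, 184]
1.3 [117, 106, 171, 188, 186]
1.4 [52, 41, 26, 70, 184]
1.5 [10, 6, 10, 11, 48]
1.57 [17, 0, 20, 13, 11]
24 24 median px shift [ 0.         -0.00925926] [0.13944071 0.1023689 ] 23
[[-24.2, 93.3], [-24.6, 65.7], [-25.3, 39.3], [2.4, 92.7], [-25.4, 12.3], [2.5, 65.8], [29.7, 92.8], [-53.6, -82.3], [-24.8, -14.7], [2.8, 39.0], [29.6, 65.7], [-24.9, -42.1], [2.4, 12.2], [29.7, 38.7], [-25.0, -69.0], [2.5, -15.2], [29.5, 11.9], [2.1, -42.2], [29.1, -15.1], [2.1, -69.3], [29.3, -42.1], [1.7, -95.9], [28.7, -69.0], [28.2, -96.3]]
```

```bash
python3 -c "
from cell import workorder
print(workorder.sign_off())"
```

```text
the job is handed in; nothing more can be done
None
```

The mould is seated on both pins and the end stop, the latch is swung fully over it, and the job is handed in at about 38 s. No verdict is reported.

**What I did**
- **Pins:** I pushed the mould midway between the pins with shut fingers and rubbed it to and fro until it bore on both, at about 9 N.
- **End stop:** I slid it along the pins onto the stop, at about 7.5 N.
- **Second press:** A camera check left up to about 2 mm of doubt, so I pressed both sides again. Contact came within 0.1 mm of the first positions.
- **Latch:** I pushed the knob to its end of travel, where the force rose to about 15 N. Then I withdrew the arm clear of everything.

**Last checks**
- **Latch:** The knob's dark pixels match 1.57 rad.
- **Mould:** The cavity marks moved less than 0.15 px between the pressed state and the end, and the mould is within about 0.005 rad of square.
- **Bystanders:** The arm kept clear of them, but I did not measure their final positions.
- **Disagreed or missing:** One hand-picked edge reading in the scene view was 2–3 mm off the pins. I took it as picking error, because the repeated contact positions agreed. A last close-up was refused because I had reached the picture limit, so the final check is numbers only.

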